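# Bank the coin tubes and clear up after the count

## Robot

A 6-joint arm with a two-finger parallel gripper is mounted at the origin on the work surface. World frame = base frame: x ahead of the robot, y to its left, z up, the work surface at z = 0. Lengths are in m, angles in degrees, forces in N, time in s.
With the tool pointing down it reaches from about 0.35 to 0.775 m from the base axis. Payload 7.3 kg.
Tool frame: the origin (TCP) lies on the mounting face of the last link; the fingertips stand 178 mm ahead of it and the grasp point (between the pads) lies 159 mm ahead of it (manip.pinch_z is the distance from the TCP to the grasp point, in m); z points along the fingers, y is the direction in which the jaws open and shut (so a half turn about z gives the same grasp; the last joint's range is limited). The gripper opens to 92 mm and grips with 3 to 60 N. Pads are 19 mm wide; open, the fingers measure 130 mm over their backs; the gripper's body (75 mm by 190 mm) begins 47 mm behind the grasp point.
Start: joints at [-81.475, 19.595, 87.324, -0, 73.075, -8.365], TCP at [0.153, -0.502, 0.405] pointing down, gripper open.
Joint ranges: [-145.02, 145.02], [-44.19, 115.74], [2.07, 154.8], [-57.11, 237.11], [16.16, 152.29], [-177.93, 177.93]. Speed limits (degrees/s): [147.25, 147.25, 180, 180, 180, 180].

## Interface

Orientations are given as a 3x3 rotation matrix whose columns are the frame's x, y, z axes.
In Python, from cell import manip gives the robot as it stands.
- The arm moves only by the tool jog_arm, never from a script. Its argument "commands" is a list of rows, each a list of 6 numbers: the shift along the tool's x, y, z in cm, then the turn, a rotation vector about the tool's x, y, z in degrees. A call has 1 to 10 rows; each row is the pose to reach, as a shift and turn from the pose commanded when the call began, along the tool's axes at that moment; what a row does not reach only later rows make up. A row lasts 1/10 s, in which the tool goes at most 50 mm and 8.59 degrees, less where a joint would pass 70% of its speed; a pose out of reach is approached as far as the arm can. A call with a gripper value outside its range is refused whole. "jaw" is the finger opening in cm, from 0 to 9.18, set as the call begins (left out, the last holds). The fingers move at their own pace and stop on an object; the grip force is fixed at half the most. Time passes only in rows, so rows that repeat a pose let the fingers close. It gives the time, the measured TCP pose, the force and the opening at its end, in the units of the state.
- manip.read_state(): the state, without advancing time (a new reading comes with each control period).
- manip.read_camera(name): name is "side" or "top"; returns the picture (420x560x3 uint8, blue, green, red); there is no depth.
- manip.get_calibration(name): a dict with "fovy" (degrees; the focal length in pixels is half the picture's height over the tangent of half this angle, whatever the lens; pixels are square), "cx", "cy" (the principal point, pixels), "camera_from_world" (4x4, takes a point from world to camera coordinates). Camera axes: x right, y down, z forward; pixel columns grow to the right and rows downward; lengths in m; the calibration is good to about 2 mm. A picture is of the moment at which its call begins. get_calibration takes no time and is no camera call.
- manip.finish_job(): hands the job in, once; it reports no verdict.
Trained networks look in the newest picture that a camera, given by its name, has taken for a name from the list of things; names that differ only in an ending like _2 or _b are one class to them, and where a whole thing is asked for, a point or a joint stands for the part that bears it (a point fixed in the world has none). Each returns a list of dicts, best first, with "conf" (0 to 1); they miss things now and then, are a little off and sometimes report something else, mostly with a low value. They report only what shows in the picture. A call takes as long as a camera call. They do not tell look-alikes from the thing itself.
- manip.find_in(target, camera): "rect" ([left, top, right, bottom] in pixels, round what is visible of it).
- manip.pinpoint(target, camera): "position" ([column, row] in pixels: a listed point, or the origin of a listed thing).
The state is a dict: "time": time; "joints": joint angles; "qd": joint speeds; "joint_efforts": joint torques, N m; "position": TCP position; "tcp_rot": TCP orientation; "ft_force": force on the tool from outside, world axes, zero at the start; "moment": the same for the moment, N m; "gripper_width": opening from 0.0 (shut) to 1.0 (fully open).
Only numpy, scipy, OpenCV 4.12 (cv2) and the standard library are available. Lean on these libraries where they do the work, as an engineer would, in place of code of your own. Each camera call takes 0.05 s, during which the arm holds its last target. There are 200 camera calls.

## Task

The collection has been counted: lift the cash chest's cover over the bumps that hold it and slide it fully open, put every coin tube down inside the chest, then slide the cover back, lifting it over the bumps again, so that it drops down fully home. All the crumpled paper balls, whenever you like, go into the waste-paper bin. Leave the mug and the note pad where they are.

Things in the scene. Friction and masses are not known exactly. Their poses are not given: they have to be found in the camera images.
- chest: Fixed grey steel cash chest, 276 (its x) x 172 (its y) x 85 mm high, origin at the centre of its underside. Its near half (chest x -128 to -10 mm, y -70 to 70 mm) is an open-topped compartment, inner floor 8 mm above the table, walls 77 mm above that; the far half (x above -10 mm) is solid. A sliding cover rides on the two side walls. On top of each side wall, just past the closed cover's front feet, stands a bump 8 mm high and 10 mm long (chest x -1 to 9 mm).
- cover (a joint): Travel of the cover along the chest's +x, m: 0 = fully home over the compartment, 0.128 = fully open over the solid half. About 1 N of friction. With the cover down, its front feet (10 mm high) meet the bumps' upright faces at about 0.003 and it goes no farther; the feet are clear past the bumps above about 0.025. On the way back the bumps stop it at about 0.025 unless it is lifted again.
- cover_lift (a joint): Height of the cover above its resting level, m: 0 = feet down on the side walls, at most 0.018. It must exceed 0.008 (the bumps) to pass; the cover (0.35 kg) sinks by its own weight when let go. It slides and lifts only, never tilts. At 0.008 with travel 0.003 to 0.025 its feet are standing on the bumps.
- cover_grip (a point): Centre of the cover's black grip bar, a 16 (chest x) x 84 (chest y) x 16 mm bar held 22 mm above the cover plate by posts at its ends (60 mm free between them), to be pinched across the chest's x from above; 133 mm above the table when the cover is down, and at chest x = -70 mm + travel, chest y = 0. The aluminium cover plate, 132 x 172 x 8 mm, has its top 30 mm below this point.
- bin: Fixed grey plastic waste-paper bin, open box 170 x 170 x 110 mm high with 5 mm walls and floor, origin at the centre of its underside.
- tube0_center (a point): Centre of a capped square coin tube of white and grey plastic, 25 x 25 mm square body and round 22 mm cap, 64 mm long overall along its own x axis, about 0.14 kg; at the start it lies on the table (centre 12.5 mm up). May be absent.
- tube1_center (a point): Centre of a capped square coin tube of white and grey plastic, 25 x 25 mm square body and round 22 mm cap, 64 mm long overall along its own x axis, about 0.14 kg; at the start it lies on the table (centre 12.5 mm up). May be absent.
- tube2_center (a point): Centre of a capped square coin tube of white and grey plastic, 25 x 25 mm square body and round 22 mm cap, 64 mm long overall along its own x axis, about 0.14 kg; at the start it lies on the table (centre 12.5 mm up). May be absent.
- ball0_center (a point): Centre of a crumpled ball of paper about 40 mm across and 38 mm high, stiff and roughly round, about 12 g; at the start it lies on the table (centre 19 mm up). May be absent.
- ball1_center (a point): Centre of a crumpled ball of paper about 40 mm across and 38 mm high, stiff and roughly round, about 12 g; at the start it lies on the table (centre 19 mm up). May be absent.
- ball2_center (a point): Centre of a crumpled ball of paper about 40 mm across and 38 mm high, stiff and roughly round, about 12 g; at the start it lies on the table (centre 19 mm up). May be absent.
- ball3_center (a point): Centre of a crumpled ball of paper about 40 mm across and 38 mm high, stiff and roughly round, about 12 g; at the start it lies on the table (centre 19 mm up). May be absent.
- mug: White mug without handle, 72 mm across, 80 mm high, origin at the centre of its underside. Leave it.
- notes: Pad of pale yellow paper notes, 60 x 60 x 26 mm, flat and square: not rubbish. Origin at the centre of its underside. Leave it.
Not all that is in view belongs to the job. Leave any purple look-alike of the part that bears ball0_center alone.

How it is judged (in metres and radians):
On the way, in this order (a step that is already met when the one before it is completed fails the run):
1. the cover is slid open (over 110 mm of travel) (value of joint cover above 0.11 m), for 0.2 s.
2. every coin tube is inside the chest's compartment (x of tube0_center in the frame of chest between -0.128 and -0.01 m and y of tube0_center in the frame of chest between -0.07 and 0.07 m and z of tube0_center in the frame of chest between 0 and 0.083 m and x of tube1_center in the frame of chest between -0.128 and -0.01 m and y of tube1_center in the frame of chest between -0.07 and 0.07 m and z of tube1_center in the frame of chest between 0 and 0.083 m and x of tube2_center in the frame of chest between -0.128 and -0.01 m and y of tube2_center in the frame of chest between -0.07 and 0.07 m and z of tube2_center in the frame of chest between 0 and 0.083 m), for 0.2 s.
3. the cover is home again and has dropped down behind the bumps (value of joint cover below 0.006 m and value of joint cover_lift below 0.0025 m), for 0.2 s.
At the end, for the whole second after the job is handed in: Every coin tube's centre lies within the chest's compartment and below its rim, the cover is home (travel under 6 mm) and down (lift under 2.5 mm), every paper ball's centre lies within the bin and below its rim, and all are at rest (under 0.05 m/s) (all of step 2 and all of step 3 and x of ball0_center in the frame of bin between -0.08 and 0.08 m and y of ball0_center in the frame of bin between -0.08 and 0.08 m and z of ball0_center in the frame of bin between 0 and 0.105 m and x of ball1_center in the frame of bin between -0.08 and 0.08 m and y of ball1_center in the frame of bin between -0.08 and 0.08 m and z of ball1_center in the frame of bin between 0 and 0.105 m and x of ball2_center in the frame of bin between -0.08 and 0.08 m and y of ball2_center in the frame of bin between -0.08 and 0.08 m and z of ball2_center in the frame of bin between 0 and 0.105 m and x of ball3_center in the frame of bin between -0.08 and 0.08 m and y of ball3_center in the frame of bin between -0.08 and 0.08 m and z of ball3_center in the frame of bin between 0 and 0.105 m and linear speed of each of tube0, tube1, tube2, ball0, ball1, ball2, ball3 below 0.05 m/s); the robot touches nothing.
It fails at once if the mug is moved more than 5 cm (distance of mug from where it was at the start of the episode above 0.05 m).
It fails at once if the note pad is moved more than 5 cm (distance of notes from where it was at the start of the episode above 0.05 m).
Of tube0, tube1, tube2 only 2 to 3 are there at a start; the rules pass over those that are not, and their reading is None.
Of ball0, ball1, ball2, ball3 only 2 to 4 are there at a start; the rules pass over those that are not, and their reading is None.
At some moment in a run one of tube0, tube1, tube2, ball0, ball1, ball2, ball3 may be knocked a few centimetres aside while the robot is not near it.
Once in a run the grip may slacken for a moment while it holds something.
It also fails if it takes over 210 s, if anything falls off the work surface, if the arm or the gripper's body presses on something with over 40 N, if the wrist force passes 120 N, or if a joint passes its speed limit or range.

## Working session

There is one attempt and no reset: what is moved stays moved. The work goes in short steps, Python scripts to look and compute and a tool call to move; the robot and the scene stay as the last step left them, time stands still between calls to the robot, and variables do not carry over. Pictures are saved under pics/ and viewed, about 12 in all and at most 16, crops included, and the job is handed in when it is done.

Besides the shell and the picture viewer there is one more tool, called by a JSON object that holds its "name" and its "arguments", one argument or row to a line. jog_arm: Moves the arm, as the interface text tells. Its arguments: {"type":"object","properties":{"commands":{"type":"array"},"jaw":{"type":"number"}},"required":["commands"]}

```bash
ls; mkdir -p pics; cat > h.py <<'E'
import numpy as np, cv2
from cell import manip
def snap(c,name=None):
    im=manip.read_camera(c)
    if name: cv2.imwrite('pics/'+name+'.png',im)
    return im
def K(c):
    g=manip.get_calibration(c); f=210/np.tan(np.radians(g['fovy'])/2)
    return f,g['cx'],g['cy'],np.array(g['camera_from_world'])
def ray(c,p):
    f,cx,cy,T=K(c); R=T[:3,:3]; o=-R.T@T[:3,3]
    return o,R.T@np.array([(p[0]-cx)/f,(p[1]-cy)/f,1])
def onz(c,p,z):
    o,d=ray(c,p); return o+d*(z-o[2])/d[2]
def proj(c,P):
    f,cx,cy,T=K(c); q=T[:3,:3]@np.array(P)+T[:3,3]; return np.array([cx+f*q[0]/q[2],cy+f*q[1]/q[2]])
def tri(p1,p2,c1='top',c2='side'):
    o1,d1=ray(c1,p1);o2,d2=ray(c2,p2); d1/=np.linalg.norm(d1); d2/=np.linalg.norm(d2)
    s=np.linalg.lstsq(np.c_[d1,-d2],o2-o1,rcond=None)[0]
    a,b=o1+d1*s[0],o2+d2*s[1]; return (a+b)/2,np.linalg.norm(a-b)
def st():
    s=manip.read_state(); R=np.array(s['tcp_rot']); p=np.array(s['position'])
    print('t',round(s['time'],2),'p',p.round(4),'F',np.round(s['ft_force'],1),'w',round(s['gripper_width'],3),'j',np.round(s['joints'],1))
    return p,R
def jog(target,yaw=None):
    "shift in tool axes (cm) from current pose so grasp point is at target; yaw: wanted tool-y direction (deg, world)"
    p,R=st(); tgt=np.array(target)+[0,0,manip.pinch_z]
    d=R.T@(tgt-p)*100; dz=None
    if yaw is not None:
        cur=np.degrees(np.arctan2(R[1,1],R[0,1])); a=(yaw-cur+90)%180-90; dz=-a
    print('shift cm',d.round(2),'turn tool z',dz)
E
python3 - <<'E'
from h import *
print(manip.pinch_z); p,R=st(); print(R)
for c in('top','side'):
    snap(c,c+'0'); f,cx,cy,T=K(c); print(c,f,cx,cy,T.round(3).tolist())
    for n in ['chest','cover_grip','bin','tube0_center','ball0_center','mug','notes']:
        print(n,[(np.round(d['position']).astype(int).tolist(),round(d['conf'],2)) for d in manip.pinpoint(n,c)])
E
```

```text
pics
0.1592
t 0.0 p [ 0.1525 -0.5022  0.404 ] F [-0.9 -0.1 -0.2] w 1.003 j [-81.5  19.6  87.4   0.   73.1  -8.4]
[[ 9.56863747e-01  2.90536953e-01 -2.20425024e-04]
 [ 2.90536953e-01 -9.56862619e-01  1.48571918e-03]
 [ 2.20739860e-04 -1.48567244e-03 -9.99998872e-01]]
top 544.2075173959822 274.36289638931464 211.11735171127552 [[0.004, -1.0, -0.009, -0.008], [-0.993, -0.003, -0.114, 0.511], [0.114, 0.009, -0.993, 1.209], [0.0, 0.0, 0.0, 1.0]]
chest [([406, 202], 0.7)]
cover_grip [([423, 229], 0.65)]
bin [([147, 199], 0.71)]
tube0_center []
ball0_center [([330, 281], 0.77), ([272, 146], 0.72), ([287, 286], 0.67), ([230, 162], 0.65)]
mug [([317, 196], 0.76)]
notes [([227, 242], 0.55)]
side 504.6824502795216 283.52289063789203 211.4792973652413 [[-0.755, -0.656, 0.008, 0.39], [-0.455, 0.515, -0.727, 0.3], [0.473, -0.552, -0.687, 0.785], [0.0, 0.0, 0.0, 1.0]]
chest [([363, 170], 0.83), ([341, 231], 0.45)]
cover_grip [([400, 130], 0.73)]
bin [([160, 333], 0.66), ([273, 234], 0.51), ([403, 132], 0.25), ([239, 258], 0.23)]
tube0_center []
ball0_center [([390, 238], 0.93), ([233, 210], 0.65), ([368, 273], 0.64)]
mug [([300, 210], 0.89)]
notes [([277, 296], 0.8)]
```

View pics/top0.png

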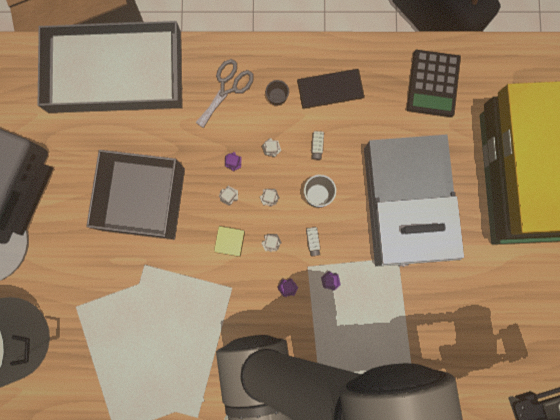

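View pics/side0.png

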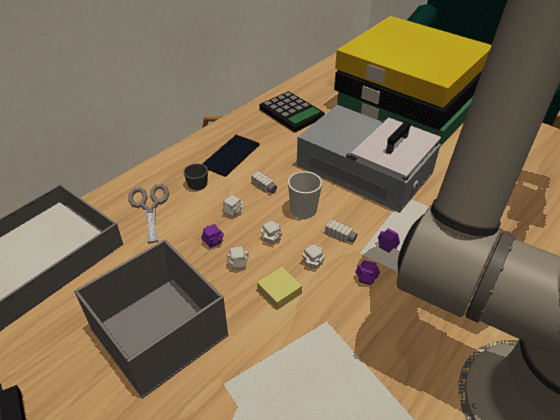

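The top view shows four white balls at (272,147), (229,195), (270,197) and (272,242). The purple look-alikes to leave are at (233,161), (288,287) and (331,281). There are two tubes, at (317,145) and (313,241), with the mug at (319,191), notes at (229,241), chest grip bar at (423,229) and bin at (137,195). I'll check this in one enlarged crop and measure.

```bash
python3 - <<'E'
from h import *
im=cv2.imread('pics/top0.png'); sd=cv2.imread('pics/side0.png')
a=cv2.resize(im[120:300,200:480],None,fx=2.8,fy=2.8,interpolation=2); cv2.imwrite('pics/crop0.png',a)
def blob(img,p,r=16):
    x,y=p; w=img[y-r:y+r,x-r:x+r]; h=cv2.cvtColor(w,cv2.COLOR_BGR2HSV)
    m=((h[...,1]<60)&(h[...,2]>75)).astype(np.uint8)
    m=cv2.morphologyEx(m,cv2.MORPH_CLOSE,np.ones((3,3)))
    n,l,s,c=cv2.connectedComponentsWithStats(m); k=1+np.argmax(s[1:,4]); 
    yy,xx=np.nonzero(l==k); rr=cv2.minAreaRect(np.c_[xx,yy].astype(np.float32))
    return np.array(rr[0])+[x-r,y-r],rr[1],rr[2],cv2.boxPoints(rr)+[x-r,y-r]
for n,t,s in [('bA',(272,147),(232,206)),('bB',(229,195),(237,257)),('bC',(270,197),(271,232)),('bD',(272,242),(313,256)),('tA',(317,145),(263,182)),('tB',(313,241),(340,231))]:
    b=blob(im,t); c=blob(sd,s); P,e=tri(b[0],c[0]); 
    z=.019 if n[0]=='b' else .0125
    q=onz('top',b[0],z)
    bx=np.array([onz('top',v,z)[:2] for v in b[3]]); ed=bx[1:]-bx[:-1]; ed=ed[np.argmax(np.linalg.norm(ed,axis=1))]
    print(n,b[0].round(1),np.round(b[1],1),c[0].round(1),'tri',P.round(4),'err',round(e,4),'onz',q.round(4),'len',np.linalg.norm(ed).round(3),'ang',np.degrees(np.arctan2(ed[1],ed[0])).round(1)%180)
print('grip',tri((423,229),(400,136)), onz('top',(423,229),.133))
# chest outer corners top (z=.085 body) 
for n,p,z in [('chest far L',(371,142),.085),('chest far R',(448,137),.085),('cov nearL',(382,264),.103),('cov nearR',(463,260),.103),('bin',(101,152),.11),('bin',(183,157),.11),('bin',(174,238),.11),('bin',(90,230),.11)]: print(n,onz('top',p,z).round(4))
E
```

```text
bA [271.3 147.2] [16.3 17. ] [231.9 205.7] tri [0.6627 0.0018 0.0155] err 0.0007 onz [0.6616 0.0015 0.019 ] len 0.04 ang 135.8
bB [228.6 195.3] [18.3 16.1] [237.  257.5] tri [0.5494 0.0999 0.016 ] err 0.0011 onz [0.5485 0.0992 0.019 ] len 0.043 ang 63.5
bC [268.5 197. ] [16. 17.] [270.9 232. ] tri [0.5449 0.0074 0.0187] err 0.0002 onz [0.5448 0.0073 0.019 ] len 0.039 ang 90.2
bD [271. 242.] [18. 16.] [313.2 256.1] tri [0.441  0.0008 0.0174] err 0.001 onz [0.4413 0.001  0.019 ] len 0.041 ang 90.2
tA [317.2 144.7] [10.5 27.1] [262.5 181.5] tri [ 0.6707 -0.105   0.0116] err 0.0024 onz [ 0.6695 -0.1056  0.0125] len 0.065 ang 175.8
tB [313.2 241.6] [28.7 10.6] [340.2 231.1] tri [ 0.4438 -0.0949  0.0112] err 0.0021 onz [ 0.4429 -0.0954  0.0125] len 0.066 ang 7.800000000000011
grip (array([ 0.46246169, -0.31858009,  0.12243978]), np.float64(0.0025889395946505217)) [ 0.46273518 -0.31519087  0.133     ]
chest far L [ 0.6583 -0.2189  0.085 ]
chest far R [ 0.6698 -0.3882  0.085 ]
cov nearL [ 0.3908 -0.2348  0.103 ]
cov nearR [ 0.3999 -0.4055  0.103 ]
bin [0.6289 0.3675 0.11  ]
bin [0.6183 0.19   0.11  ]
bin [0.4437 0.205  0.11  ]
bin [0.4601 0.3841 0.11  ]
```

View pics/crop0.png

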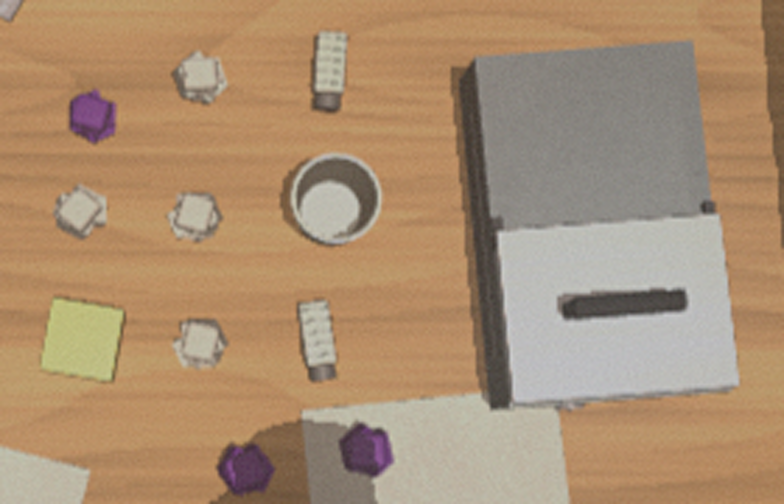

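The crop confirms the choice: four white balls, two tubes with dark caps, and the cover closed on the chest's near half with the bar at (423,229). Now I'll move above the grip bar.

```bash
python3 - <<'E'
from h import *
jog((.461,-.316,.22),3.7)
E
```

```text
t 0.8 p [ 0.1526 -0.5023  0.4048] F [ 1.  -0.6 -0.8] w 1.0 j [-81.5  19.6  87.3   0.   73.1  -8.4]
shift cm [34.93 -8.87  2.56] turn tool z -76.81077361417238
```

{"name": "jog_arm", "arguments": {
  "commands": [
    [6,-1.5,0.5,0,0,-8.5],
    [10,-3,1,0,0,-17],
    [14,-4,1,0,0,-25.5],
    [18,-5,1.5,0,0,-34],
    [22,-6,2,0,0,-42.5],
    [26,-7,2,0,0,-51],
    [30,-8,2.5,0,0,-59.5],
    [34.9,-8.9,2.5,0,0,-68],
    [34.9,-8.9,2.5,0,0,-76.8],
    [34.9,-8.9,2.5,0,0,-76.8]
  ],
  "jaw": 7
}}

```text
time: 1.8
position: [0.4616, -0.3148, 0.3794]
tcp_rot: [[-0.069, 0.998, -0.001], [0.998, 0.069, 0.0], [0.0, -0.001, -1.0]]
ft_force: [0.1, -0.3, -0.3]
gripper_width: 0.762
```

```bash
python3 - <<'E'
from h import *
im=snap('top','top1'); s=snap('side','side1')
a=im[130:280,340:490]; b=s[60:260,290:490]
cv2.imwrite('pics/c1.png',np.hstack([cv2.resize(a,(400,400)),cv2.resize(b,(400,400))]))
print(manip.pinpoint('cover_grip','top')[:1],manip.pinpoint('cover_grip','side')[:1])
jog((.461,-.316,.133),3.7); p,R=st(); print(proj('top',p+R[:,2]*.1592),R.round(3))
E
```

```text
[{'position': [424.9, 229.3], 'conf': 0.78}] [{'position': [400.1, 129.7], 'conf': 0.96}]
t 2.0 p [ 0.4599 -0.3164  0.3798] F [ 0.3 -0.5  0. ] w 0.761 j [-42.4  24.2  84.3  -0.   71.5 -45.8]
shift cm [0.03 0.11 8.76] turn tool z -0.2590674485344522
t 2.0 p [ 0.4599 -0.3164  0.3798] F [ 0.3 -0.5  0. ] w 0.761 j [-42.4  24.2  84.3  -0.   71.5 -45.8]
[435.72537212 226.72328831] [[-0.06   0.998 -0.   ]
 [ 0.998  0.06  -0.   ]
 [-0.    -0.    -1.   ]]
```

View pics/c1.png

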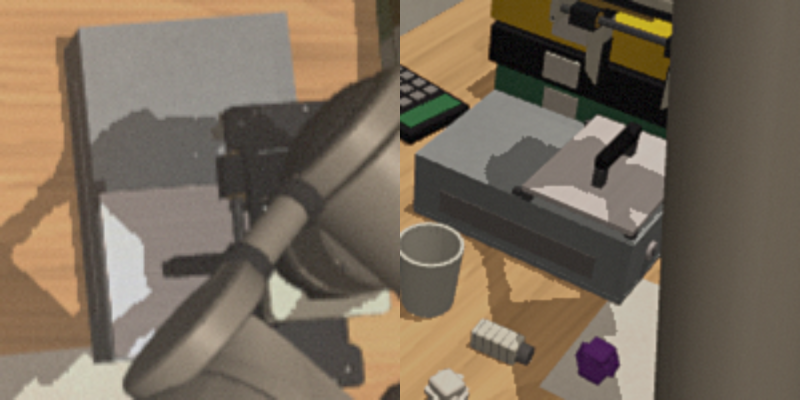

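The crop shows the bar at about (424,229) from above, with the gripper hovering high over the cover and the jaws across chest x. Descend, grip and check.

{"name": "jog_arm", "arguments": {
  "commands": [
    [0,0.2,3,0,0,0],
    [0,0.2,6,0,0,0],
    [0,0.2,8,0,0,0],
    [0,0.2,8.7,0,0,0],
    [0,0.2,8.7,0,0,0]
  ]
}}

```text
time: 2.5
position: [0.4621, -0.3162, 0.2923]
tcp_rot: [[-0.062, 0.998, -0.001], [0.998, 0.062, 0.001], [0.001, -0.001, -1.0]]
ft_force: [0.1, 0.6, -0.2]
gripper_width: 0.761
```

{"name": "jog_arm", "arguments": {
  "commands": [
    [0,0,0,0,0,0],
    [0,0,0,0,0,0],
    [0,0,0,0,0,0],
    [0,0,0,0,0,0],
    [0,0,0,0,0,0],
    [0,0,0,0,0,0],
    [0,0,0,0,0,0],
    [0,0,0,0,0,0]
  ],
  "jaw": 0
}}

```text
time: 3.3
position: [0.4628, -0.3156, 0.2927]
tcp_rot: [[-0.065, 0.998, 0.0], [0.998, 0.065, -0.0], [-0.0, 0.0, -1.0]]
ft_force: [0.7, -0.2, 0.2]
gripper_width: 0.169
```

{"name": "jog_arm", "arguments": {
  "commands": [
    [0,0,-0.5,0,0,0],
    [0,0,-1,0,0,0],
    [0,0,-1.3,0,0,0],
    [0,0,-1.3,0,0,0],
    [0,0,-1.3,0,0,0]
  ]
}}

```text
time: 3.8
position: [0.4627, -0.3156, 0.3058]
tcp_rot: [[-0.064, 0.998, 0.0], [0.998, 0.064, -0.0], [-0.0, 0.0, -1.0]]
ft_force: [3.0, 0.0, -3.5]
gripper_width: 0.17
```

{"name": "jog_arm", "arguments": {
  "commands": [
    [0,1,-1.3,0,0,0],
    [0,2,-1.3,0,0,0],
    [0,3,-1.3,0,0,0],
    [0,4,-1.3,0,0,0],
    [0,5,-1.3,0,0,0],
    [0,6,-1.3,0,0,0],
    [0,7,-1.3,0,0,0]
  ]
}}

```text
time: 4.5
position: [0.533, -0.3099, 0.3166]
tcp_rot: [[-0.065, 0.998, -0.004], [0.998, 0.065, 0.004], [0.005, -0.004, -1.0]]
ft_force: [-1.6, 6.5, -20.1]
gripper_width: 0.173
```

{"name": "jog_arm", "arguments": {
  "commands": [
    [0,0,1,0,0,0],
    [0,0,1.5,0,0,0],
    [0,1,1.5,0,0,0],
    [0,2,1.5,0,0,0],
    [0,3,1.5,0,0,0],
    [0,4,1.5,0,0,0],
    [0,5,1.5,0,0,0],
    [0,5.6,1.5,0,0,0],
    [0,5.6,1.5,0,0,0]
  ]
}}

```text
time: 5.4
position: [0.59, -0.3052, 0.3049]
tcp_rot: [[-0.066, 0.998, 0.001], [0.998, 0.066, 0.003], [0.003, 0.002, -1.0]]
ft_force: [-0.8, 12.0, -3.6]
gripper_width: 0.17
```

{"name": "jog_arm", "arguments": {
  "commands": [
    [0.3,0,0.3,0,0,0],
    [0.3,0,0.6,0,0,0],
    [0.3,0,0.6,0,0,0]
  ]
}}

```text
time: 5.7
position: [0.5888, -0.3044, 0.2985]
tcp_rot: [[-0.065, 0.998, 0.002], [0.998, 0.065, -0.001], [-0.001, 0.002, -1.0]]
ft_force: [0.7, 3.8, -2.8]
gripper_width: 0.171
```

{"name": "jog_arm", "arguments": {
  "commands": [
    [0,0,0,0,0,0],
    [0,0,0,0,0,0],
    [0,0,0,0,0,0],
    [0,0,0,0,0,0],
    [0,0,-4,0,0,0],
    [0,0,-8,0,0,0],
    [0,0,-12,0,0,0]
  ],
  "jaw": 5
}}

```text
time: 6.4
position: [0.588, -0.3047, 0.4193]
tcp_rot: [[-0.064, 0.998, 0.0], [0.998, 0.064, -0.0], [-0.0, 0.0, -1.0]]
ft_force: [0.5, -0.2, 0.2]
gripper_width: 0.544
```

```bash
cat >> h.py <<'E'
def objs(c):
    im=snap(c); 
    for n in ['cover_grip','tube0_center','ball0_center','mug','notes']:
        L=manip.pinpoint(n,c); z={'c':.133,'t':.0125,'b':.019,'m':0,'n':0}[n[0]]
        print(c,n,[(np.round(d['position']).astype(int).tolist(),onz(c,d['position'],z)[:2].round(3).tolist(),round(d['conf'],2)) for d in L if d['conf']>.25])
    return im
E
python3 - <<'E'
from h import *
objs('side'); 
print('tB');jog((.4435,-.095,.20),97.8)
E
```

```text
side cover_grip [([350, 112], [0.588, -0.311], 0.88)]
side tube0_center [([236, 256], [0.556, 0.098], 0.41)]
side ball0_center [([390, 239], [0.352, -0.136], 0.67), ([211, 238], [0.623, 0.099], 0.65), ([368, 273], [0.336, -0.033], 0.62), ([235, 208], [0.651, 0.004], 0.58)]
side mug [([300, 212], [0.551, -0.095], 0.86)]
side notes [([277, 294], [0.441, 0.106], 0.67)]
tB
t 6.7 p [ 0.588  -0.3046  0.4163] F [ 0.3 -0.6  0.3] w 0.541 j [-34.   34.3  61.5  -0.   84.3 -37.7]
shift cm [ 21.83 -13.06   5.77] turn tool z 85.88026148056207
```

{"name": "jog_arm", "arguments": {
  "commands": [
    [2,-1,0,0,0,8.5],
    [5,-3,0,0,0,17],
    [8,-5,1,0,0,25.5],
    [11,-6.5,2,0,0,34],
    [14,-8,3,0,0,42.5],
    [17,-10,4,0,0,51],
    [20,-12,5,0,0,59.5],
    [21.8,-13,5.7,0,0,68],
    [21.8,-13,5.7,0,0,76.5],
    [21.8,-13,5.7,0,0,85]
  ],
  "jaw": 6
}}

```text
time: 7.7
position: [0.4437, -0.0946, 0.3593]
tcp_rot: [[0.989, 0.146, -0.003], [0.146, -0.989, 0.001], [-0.003, -0.001, -1.0]]
ft_force: [1.0, -0.1, -0.3]
gripper_width: 0.656
```

```bash
python3 - <<'E'
from h import *
im=objs('side'); cv2.imwrite('pics/s2.png',im)
jog((.4435,-.095,.022),97.8)
E
```

```text
side cover_grip []
side tube0_center []
side ball0_center [([212, 236], [0.627, 0.094], 0.86), ([390, 238], [0.355, -0.139], 0.86), ([232, 208], [0.653, 0.01], 0.72), ([369, 274], [0.333, -0.034], 0.67)]
side mug [([301, 206], [0.561, -0.109], 0.84)]
side notes [([278, 293], [0.442, 0.102], 0.81)]
t 8.0 p [ 0.4444 -0.0955  0.3602] F [0.7 0.3 0. ] w 0.658 j [-21.8  14.9 101.8  -0.   63.4  59.4]
shift cm [-0.06 -0.05 17.9 ] turn tool z 1.0457872305182718
```

View pics/s2.png

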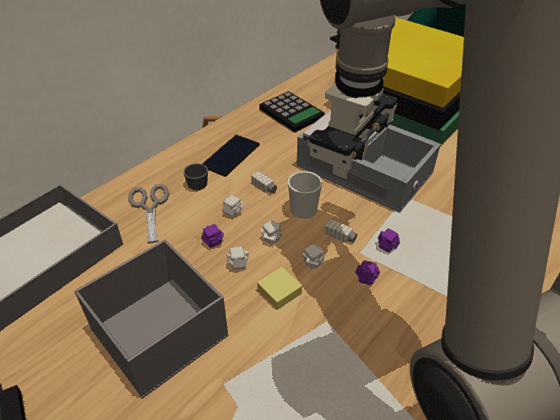

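The side view shows the compartment open and empty. Tube B is unmoved at (340,231), with the gripper above it, and the balls and mug are where they were.

{"name": "jog_arm", "arguments": {
  "commands": [
    [0,0,5,0,0,1],
    [0,0,9,0,0,1],
    [0,0,13,0,0,1],
    [0,0,16,0,0,1],
    [0,0,17.6,0,0,1],
    [0,0,17.8,0,0,1],
    [0,0,17.8,0,0,1]
  ]
}}

```text
time: 8.7
position: [0.4445, -0.0955, 0.1826]
tcp_rot: [[0.991, 0.135, -0.001], [0.135, -0.991, 0.0], [-0.001, -0.0, -1.0]]
ft_force: [-0.4, 0.3, 0.8]
gripper_width: 0.654
```

{"name": "jog_arm", "arguments": {
  "commands": [
    [0,0,0,0,0,0],
    [0,0,0,0,0,0],
    [0,0,0,0,0,0],
    [0,0,0,0,0,0],
    [0,0,0,0,0,0],
    [0,0,0,0,0,0],
    [0,0,-2,0,0,0],
    [0,0,-6,0,0,0],
    [0,0,-10,0,0,0],
    [0,0,-14,0,0,0]
  ],
  "jaw": 0
}}

```text
time: 9.7
position: [0.4441, -0.0953, 0.324]
tcp_rot: [[0.991, 0.134, -0.001], [0.134, -0.991, 0.0], [-0.001, -0.0, -1.0]]
ft_force: [1.4, -0.2, -1.3]
gripper_width: 0.267
```

```bash
python3 - <<'E'
from h import *
jog((.4616,-.2859,.15),94)
E
```

```text
t 9.7 p [ 0.4441 -0.0953  0.324 ] F [ 1.4 -0.2 -1.3] w 0.267 j [-21.8  17.4 104.8  -0.   57.8  60.5]
shift cm [-0.81 19.13  1.47] turn tool z 3.6910760287623816
```

{"name": "jog_arm", "arguments": {
  "commands": [
    [-0.2,4,0.5,0,0,3.7],
    [-0.4,8,1,0,0,3.7],
    [-0.6,12,1.3,0,0,3.7],
    [-0.8,16,1.4,0,0,3.7],
    [-0.8,19.1,1.4,0,0,3.7],
    [-0.8,19.1,1.4,0,0,3.7],
    [-0.8,19.1,5,0,0,3.7],
    [-0.8,19.1,8,0,0,3.7],
    [-0.8,19.1,10.5,0,0,3.7],
    [-0.8,19.1,11.6,0,0,3.7]
  ]
}}

```text
time: 10.7
position: [0.4613, -0.2845, 0.2043]
tcp_rot: [[0.998, 0.07, -0.004], [0.07, -0.998, 0.003], [-0.003, -0.003, -1.0]]
ft_force: [-0.5, -1.5, -0.6]
gripper_width: 0.275
```

```bash
python3 - <<'E'
from h import *
im=snap('side'); jog((.4616,-.2859,.048),94); cv2.imwrite('pics/s3.png',cv2.resize(im[90:260,260:480],None,fx=3,fy=3))
E
```

```text
t 10.75 p [ 0.4613 -0.2846  0.2038] F [ 0.9 -0.  -2.5] w 0.268 j [-39.8  35.2  97.8   0.   47.3  46.2]
shift cm [ 0.02  0.13 -0.34] turn tool z 0.011451149512936354
```

View pics/s3.png

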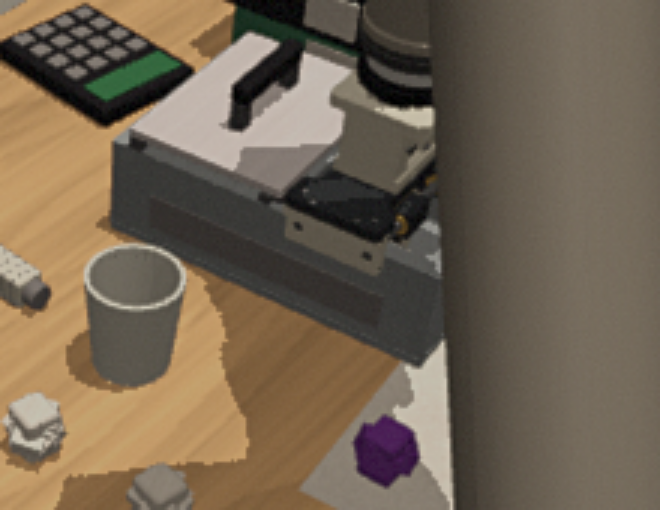

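The crop shows the gripper body over the side wall without contact, and the tube held inside the compartment. Release it.

{"name": "jog_arm", "arguments": {
  "commands": [
    [0,0,0,0,0,0],
    [0,0,0,0,0,0],
    [0,0,0,0,0,0],
    [0,0,0,0,0,0],
    [0,0,-2,0,0,0],
    [0,0,-5,0,0,0],
    [0,0,-9,0,0,0],
    [0,0,-13,0,0,0]
  ],
  "jaw": 3.6
}}

```text
time: 11.55
position: [0.4618, -0.2856, 0.3385]
tcp_rot: [[0.998, 0.069, -0.0], [0.069, -0.998, -0.0], [-0.0, 0.0, -1.0]]
ft_force: [0.4, -0.7, 0.5]
gripper_width: 0.395
```

```bash
python3 - <<'E'
from h import *
im=objs('side')
jog((.6700,-.1053,.18),85.8)
E
```

```text
side cover_grip [([350, 114], [0.584, -0.304], 0.58)]
side tube0_center []
side ball0_center [([369, 272], [0.336, -0.035], 0.86), ([389, 237], [0.356, -0.139], 0.82), ([232, 210], [0.65, 0.013], 0.8), ([213, 236], [0.626, 0.093], 0.72)]
side mug [([298, 208], [0.562, -0.1], 0.56)]
side notes [([277, 293], [0.442, 0.104], 0.81)]
t 11.85 p [ 0.4617 -0.2855  0.3358] F [-0.2  0.3 -0.3] w 0.393 j [-39.8  25.1  90.4  -0.   64.6  46.2]
shift cm [ 22.03 -16.52  -0.35] turn tool z 8.187197613538899
```

{"name": "jog_arm", "arguments": {
  "commands": [
    [3,-2.2,-1,0,0,4],
    [7,-5.2,-2,0,0,8.2],
    [11,-8.2,-2,0,0,8.2],
    [14,-10.5,-2,0,0,8.2],
    [18,-13.5,-2,0,0,8.2],
    [22,-16.5,-1,0,0,8.2],
    [22,-16.5,2,0,0,8.2],
    [22,-16.5,2,0,0,8.2]
  ],
  "jaw": 6
}}

```text
time: 12.65
position: [0.6695, -0.1041, 0.3099]
tcp_rot: [[0.997, -0.071, -0.012], [-0.071, -0.997, 0.003], [-0.012, -0.002, -1.0]]
ft_force: [-0.4, -0.7, -1.6]
gripper_width: 0.65
```

```bash
python3 - <<'E'
from h import *
im=objs('side')
h=cv2.resize(im[130:240,190:360],None,fx=4,fy=4); cv2.imwrite('pics/s4.png',h)
jog((.6700,-.1053,.022),85.8)
E
```

```text
side cover_grip [([350, 113], [0.588, -0.308], 0.69)]
side tube0_center []
side ball0_center [([389, 238], [0.356, -0.136], 0.8), ([213, 234], [0.63, 0.089], 0.72), ([371, 271], [0.334, -0.04], 0.62), ([232, 206], [0.66, 0.004], 0.55), ([235, 258], [0.55, 0.106], 0.4)]
side mug [([301, 210], [0.554, -0.099], 0.7)]
side notes [([278, 293], [0.442, 0.102], 0.56)]
t 12.95 p [ 0.6698 -0.1069  0.3183] F [0.8 0.6 0.2] w 0.652 j [-15.5  39.7  67.   -0.   73.1  78.8]
shift cm [-0.02 -0.17 13.71] turn tool z -0.09575035428531464
```

View pics/s4.png

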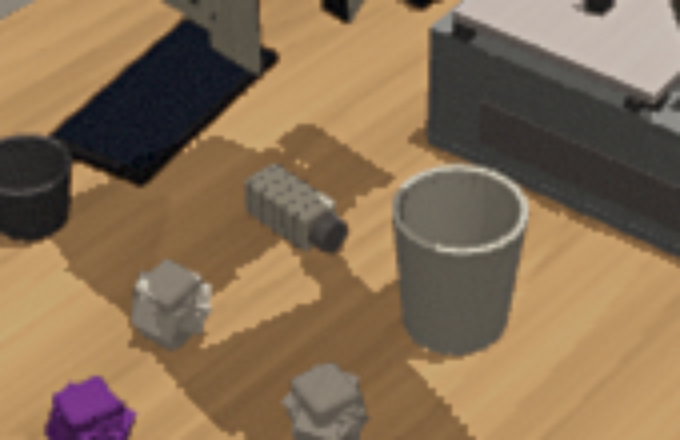

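Tube A sits unmoved at full-image (264,182), clear of the mug. Descend and grasp.

{"name": "jog_arm", "arguments": {
  "commands": [
    [0,-0.1,4,0,0,0],
    [0,-0.1,8,0,0,0],
    [0,-0.1,11,0,0,0],
    [0,-0.1,13,0,0,0],
    [0,-0.1,13.6,0,0,0],
    [0,-0.1,13.6,0,0,0]
  ]
}}

```text
time: 13.55
position: [0.6701, -0.1054, 0.181]
tcp_rot: [[0.997, -0.074, -0.0], [-0.074, -0.997, -0.0], [-0.0, 0.0, -1.0]]
ft_force: [-0.3, -1.2, 0.6]
gripper_width: 0.655
```

{"name": "jog_arm", "arguments": {
  "commands": [
    [0,0,0,0,0,0],
    [0,0,0,0,0,0],
    [0,0,0,0,0,0],
    [0,0,0,0,0,0],
    [0,0,0,0,0,0],
    [0,0,0,0,0,0],
    [0,0,-2,0,0,0],
    [0,0,-6,0,0,0],
    [0,0,-11,0,0,0],
    [0,0,-16,0,0,0]
  ],
  "jaw": 0
}}

```text
time: 14.55
position: [0.6698, -0.1047, 0.3415]
tcp_rot: [[0.997, -0.073, -0.002], [-0.073, -0.997, 0.0], [-0.002, -0.0, -1.0]]
ft_force: [0.9, -0.8, -0.9]
gripper_width: 0.269
```

```bash
python3 - <<'E'
from h import *
jog((.4658,-.3457,.15),94)
E
```

```text
t 14.55 p [ 0.6698 -0.1047  0.3415] F [ 0.9 -0.8 -0.9] w 0.269 j [-15.4  38.7  65.2  -0.   76.2  78.9]
shift cm [-18.57  25.53   3.26] turn tool z -8.209334934999276
```

{"name": "jog_arm", "arguments": {
  "commands": [
    [-4,3,0,0,0,-4],
    [-8,5,0,0,0,-8.2],
    [-12,8,0,0,0,-8.2],
    [-16,11,0,0,0,-8.2],
    [-18.6,15,0,0,0,-8.2],
    [-18.6,19,0,0,0,-8.2],
    [-18.6,22.5,1,0,0,-8.2],
    [-18.6,25.5,3,0,0,-8.2],
    [-18.6,25.5,3.2,0,0,-8.2],
    [-18.6,25.5,3.2,0,0,-8.2]
  ]
}}

```text
time: 15.55
position: [0.4654, -0.3457, 0.3076]
tcp_rot: [[0.998, 0.068, -0.002], [0.068, -0.998, 0.002], [-0.002, -0.002, -1.0]]
ft_force: [0.8, 0.5, -2.3]
gripper_width: 0.267
```

{"name": "jog_arm", "arguments": {
  "commands": [
    [0,0,4,0,0,0],
    [0,0,7,0,0,0],
    [0,0,9,0,0,0],
    [0,0,10.1,0,0,0],
    [0,0,10.1,0,0,0]
  ]
}}

```text
time: 16.05
position: [0.4661, -0.3445, 0.207]
tcp_rot: [[0.997, 0.071, -0.001], [0.071, -0.997, 0.002], [-0.001, -0.002, -1.0]]
ft_force: [0.5, -0.6, -3.0]
gripper_width: 0.272
```

```bash
python3 - <<'E'
from h import *
jog((.4658,-.3457,.048),94)
E
```

```text
t 16.05 p [ 0.4661 -0.3445  0.207 ] F [ 0.5 -0.6 -3. ] w 0.272 j [-44.   37.8  91.4   0.   50.9  41.9]
shift cm [-0.03  0.12 -0.02] turn tool z 0.05495587899986276
```

{"name": "jog_arm", "arguments": {
  "commands": [
    [0,0,0,0,0,0],
    [0,0,0,0,0,0],
    [0,0,0,0,0,0],
    [0,0,0,0,0,0],
    [0,0,-2,0,0,0],
    [0,0,-5,0,0,0],
    [0,0,-9,0,0,0],
    [0,0,-13,0,0,0],
    [0,-4,-15,0,0,0],
    [0,-8,-15,0,0,0]
  ],
  "jaw": 3.6
}}

```text
time: 17.05
position: [0.4605, -0.2658, 0.3614]
tcp_rot: [[0.998, 0.067, 0.006], [0.067, -0.998, -0.005], [0.006, 0.005, -1.0]]
ft_force: [-0.0, 0.8, -0.9]
gripper_width: 0.395
```

```bash
python3 - <<'E'
from h import *
jog((.440,.001,.16),94)
E
```

```text
t 17.05 p [ 0.4605 -0.2658  0.3614] F [-0.   0.8 -0.9] w 0.395 j [-38.3  22.4  90.3   0.   66.9  47.9]
shift cm [ -0.27 -26.78   4.08] turn tool z -0.13244672821673475
```

{"name": "jog_arm", "arguments": {
  "commands": [
    [0,-5,0,0,0,0],
    [0,-10,0,0,0,0],
    [0,-15,1,0,0,0],
    [-0.2,-20,2,0,0,0],
    [-0.2,-24,3,0,0,0],
    [-0.2,-26.7,4,0,0,0],
    [-0.2,-26.7,4,0,0,0]
  ],
  "jaw": 6.2
}}

```text
time: 17.75
position: [0.4388, 0.0032, 0.3171]
tcp_rot: [[0.997, 0.073, -0.002], [0.073, -0.997, 0.001], [-0.002, -0.001, -1.0]]
ft_force: [0.4, -0.4, 0.2]
gripper_width: 0.676
```

```bash
python3 - <<'E'
from h import *
s=objs('side'); t=objs('top'); 
cv2.imwrite('pics/c5.png',np.hstack([cv2.resize(t[120:290,210:480],(400,252)),cv2.resize(s[90:290,200:450],(400,252))]))
cv2.imwrite('pics/t5.png',t);cv2.imwrite('pics/s5.png',s)
jog((.441,.001,.022),94)
E
```

```text
side cover_grip [([350, 111], [0.591, -0.314], 0.65), ([161, 333], [0.452, 0.342], 0.36)]
side tube0_center []
side ball0_center [([212, 236], [0.626, 0.095], 0.93), ([369, 271], [0.337, -0.038], 0.89), ([389, 235], [0.36, -0.144], 0.56), ([229, 209], [0.658, 0.015], 0.52)]
side mug [([300, 207], [0.56, -0.105], 0.49)]
side notes [([281, 294], [0.435, 0.101], 0.64)]
top cover_grip [([418, 170], [0.586, -0.308], 0.79), ([272, 196], [0.531, -0.003], 0.69), ([143, 203], [0.515, 0.268], 0.57)]
top tube0_center []
top ball0_center [([272, 148], [0.66, -0.001], 0.82), ([327, 282], [0.352, -0.126], 0.79), ([232, 163], [0.625, 0.093], 0.67), ([290, 285], [0.344, -0.042], 0.47)]
top mug [([318, 195], [0.552, -0.108], 0.8)]
top notes [([230, 239], [0.449, 0.096], 0.41)]
t 18.35 p [4.398e-01 2.000e-04 3.177e-01] F [-0.6  1.1  0.2] w 0.673 j [-10.   16.5 107.4  -0.   56.1  76.1]
shift cm [ 0.13 -0.08 13.65] turn tool z -0.05242465109438399
```

View pics/c5.png

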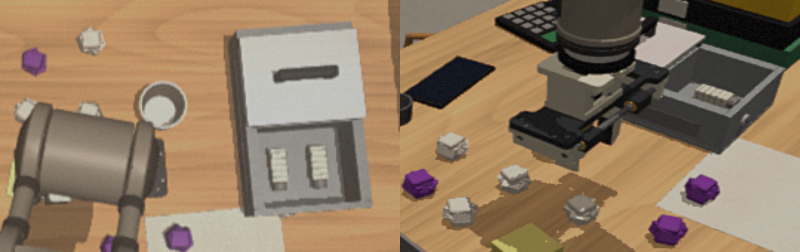

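Both tubes lie flat in the compartment, and all four white balls are still in place. The gripper is over ball D, so take that one next.

{"name": "jog_arm", "arguments": {
  "commands": [
    [0.1,0,4,0,0,0],
    [0.1,0,8,0,0,0],
    [0.1,0,11,0,0,0],
    [0.1,0,13,0,0,0],
    [0.1,0,13.6,0,0,0],
    [0.1,0,13.6,0,0,0]
  ]
}}

```text
time: 18.95
position: [0.4407, 0.0005, 0.1813]
tcp_rot: [[0.998, 0.069, -0.001], [0.069, -0.998, 0.0], [-0.001, -0.0, -1.0]]
ft_force: [0.8, -0.1, 0.6]
gripper_width: 0.677
```

{"name": "jog_arm", "arguments": {
  "commands": [
    [0,0,0,0,0,0],
    [0,0,0,0,0,0],
    [0,0,0,0,0,0],
    [0,0,0,0,0,0],
    [0,0,0,0,0,0],
    [0,0,-2,0,0,0],
    [0,0,-6,0,0,0],
    [0,0,-11,0,0,0],
    [0,0,-16,0,0,0],
    [0,0,-17,0,0,0]
  ],
  "jaw": 0
}}

```text
time: 19.95
position: [0.4416, 0.0006, 0.3572]
tcp_rot: [[0.998, 0.07, 0.01], [0.07, -0.998, -0.002], [0.01, 0.003, -1.0]]
ft_force: [0.0, -0.3, -0.5]
gripper_width: 0.452
```

```bash
python3 - <<'E'
from h import *
jog((.535,.285,.15),94)
E
```

```text
t 19.95 p [0.4416 0.0006 0.3572] F [ 0.  -0.3 -0.5] w 0.452 j [ -9.9  13.6 104.1  -0.   61.7  76.1]
shift cm [ 11.25 -27.74   4.84] turn tool z -0.0010123598021891667
```

{"name": "jog_arm", "arguments": {
  "commands": [
    [2,-4,0,0,0,0],
    [4,-9,0,0,0,0],
    [6,-14,0,0,0,0],
    [8,-19,0,0,0,0],
    [10,-24,1,0,0,0],
    [11.4,-27.7,4,0,0,0],
    [11.4,-27.7,8,0,0,0],
    [11.4,-27.7,8.5,0,0,0],
    [11.4,-27.7,8.5,0,0,0]
  ]
}}

```text
time: 20.85
position: [0.5346, 0.2845, 0.2651]
tcp_rot: [[0.998, 0.07, -0.004], [0.07, -0.998, -0.002], [-0.004, 0.002, -1.0]]
ft_force: [0.5, 0.7, 0.1]
gripper_width: 0.455
```

{"name": "jog_arm", "arguments": {
  "commands": [
    [0,0,0,0,0,0],
    [0,0,0,0,0,0],
    [0,0,0,0,0,0],
    [0,0,-5,0,0,0],
    [0,0,-8,0,0,0]
  ],
  "jaw": 6.2
}}

```text
time: 21.35
position: [0.5355, 0.2844, 0.3502]
tcp_rot: [[0.998, 0.069, 0.003], [0.069, -0.998, 0.001], [0.003, -0.001, -1.0]]
ft_force: [1.2, -0.5, 1.0]
gripper_width: 0.678
```

```bash
python3 - <<'E'
from h import *
cv2.imwrite('pics/s6.png',snap('side'))
jog((.549,.0995,.15),94)
E
```

```text
t 21.4 p [0.5363 0.2848 0.3555] F [1.8 0.6 4.4] w 0.672 j [ 20.7  30.3  78.2  -0.   70.8 106.8]
shift cm [-0.06 18.59  4.57] turn tool z -0.04515765614542033
```

View pics/s6.png

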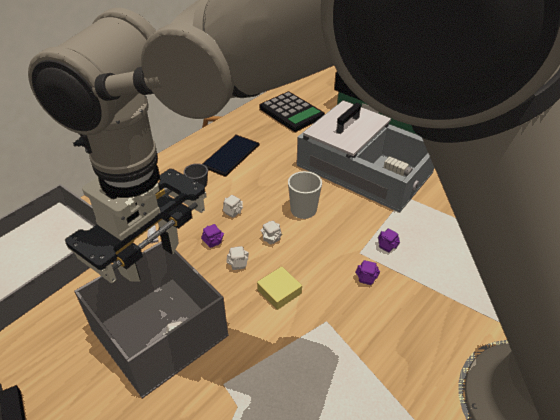

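Ball D lies in the bin at (170,325). The others haven't moved: B (237,257), C (271,232) and A (232,206). Next is ball B.

{"name": "jog_arm", "arguments": {
  "commands": [
    [0,5,0,0,0,0],
    [0,10,0,0,0,0],
    [0,15,0,0,0,0],
    [0,18.6,4,0,0,0],
    [0,18.6,8,0,0,0],
    [0,18.6,12,0,0,0],
    [0,18.6,15,0,0,0],
    [0,18.6,17,0,0,0],
    [0,18.6,17.3,0,0,0],
    [0,18.6,17.3,0,0,0]
  ]
}}

```text
time: 22.4
position: [0.5474, 0.0987, 0.178]
tcp_rot: [[0.998, 0.069, -0.0], [0.069, -0.998, -0.001], [-0.0, 0.001, -1.0]]
ft_force: [-15.4, -3.0, 34.2]
gripper_width: 0.675
```

{"name": "jog_arm", "arguments": {
  "commands": [
    [0,0,0,0,0,0],
    [0,0,0,0,0,0],
    [0,0,0,0,0,0],
    [0,0,0,0,0,0],
    [0,0,0,0,0,0],
    [0,0,-2,0,0,0],
    [0,0,-6,0,0,0],
    [0,0,-11,0,0,0],
    [0,0,-16,0,0,0],
    [0,0,-17,0,0,0]
  ],
  "jaw": 0
}}

```text
time: 23.4
position: [0.5491, 0.0991, 0.3509]
tcp_rot: [[0.998, 0.069, 0.013], [0.069, -0.998, 0.0], [0.013, 0.0, -1.0]]
ft_force: [0.3, 0.1, 0.4]
gripper_width: 0.433
```

```bash
python3 - <<'E'
from h import *
jog((.535,.285,.11),94)
E
```

```text
t 23.4 p [0.5491 0.0991 0.3509] F [0.3 0.1 0.4] w 0.433 j [ 2.4 25.5 87.  -0.  66.7 88.4]
shift cm [ -0.22 -18.65   8.16] turn tool z -0.037231806345175755
```

Ball B is held, but the fingertips pressed on the table because I based the move on an unsettled reading. I'll use settled poses and stop higher from here.

{"name": "jog_arm", "arguments": {
  "commands": [
    [0,-5,0,0,0,0],
    [0,-10,0,0,0,0],
    [-0.2,-15,0,0,0,0],
    [-0.2,-18.6,3,0,0,0],
    [-0.2,-18.6,7,0,0,0],
    [-0.2,-18.6,8,0,0,0],
    [-0.2,-18.6,8,0,0,0]
  ]
}}

```text
time: 24.1
position: [0.5328, 0.284, 0.2622]
tcp_rot: [[0.998, 0.069, -0.004], [0.069, -0.998, -0.002], [-0.004, 0.001, -1.0]]
ft_force: [0.1, -0.4, -0.2]
gripper_width: 0.433
```

{"name": "jog_arm", "arguments": {
  "commands": [
    [0,0,0,0,0,0],
    [0,0,0,0,0,0],
    [0,0,0,0,0,0],
    [0,0,-5,0,0,0],
    [0,0,-8,0,0,0],
    [0,5,-8,0,0,0],
    [0,10,-8,0,0,0],
    [0,10,-8,0,0,0],
    [0,10,-8,0,0,0],
    [0,10,-8,0,0,0]
  ],
  "jaw": 6.2
}}

```text
time: 25.1
position: [0.5402, 0.1854, 0.3443]
tcp_rot: [[0.998, 0.07, 0.001], [0.07, -0.998, 0.001], [0.001, -0.0, -1.0]]
ft_force: [-0.4, -0.3, -0.3]
gripper_width: 0.674
```

```bash
python3 - <<'E'
from h import *
im=snap('side'); cv2.imwrite('pics/s7.png',im)
L=manip.pinpoint('ball0_center','side'); print([(np.round(d['position']).tolist(),onz('side',d['position'],.019).round(3).tolist()) for d in L])
jog((.545,.0075,.024),94)
E
```

```text
[([367.0, 269.0], [0.343, -0.039, 0.019]), ([235.0, 210.0], [0.645, 0.011, 0.019]), ([389.0, 239.0], [0.354, -0.136, 0.019]), ([212.0, 238.0], [0.622, 0.097, 0.019]), ([177.0, 334.0], [0.503, 0.29, 0.019])]
t 25.2 p [0.54   0.186  0.3438] F [-0.7 -0.2 -0.5] w 0.68 j [11.3 27.4 85.1  0.  67.5 97.2]
shift cm [-0.78 17.85 16.06] turn tool z 0.07090870799243021
```

View pics/s7.png

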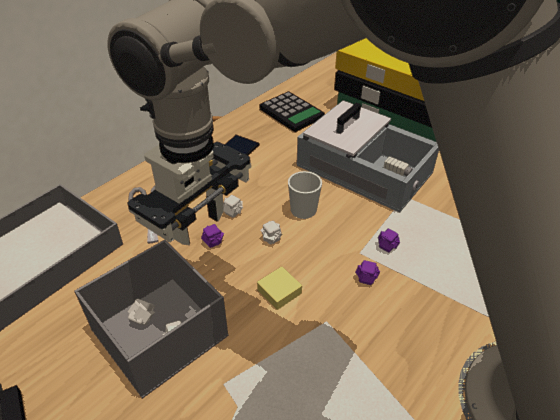

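Two balls are in the bin at (140,313) and (175,325). Ball C (271,232) and ball A (232,206) are unchanged. C sits near the mug, so I'll turn the jaws along x to keep the gripper body clear of the rim.

{"name": "jog_arm", "arguments": {
  "commands": [
    [0,3,0,0,0,-8.5],
    [0,6,0,0,0,-17],
    [-0.4,9,0,0,0,-25.5],
    [-0.4,12,1,0,0,-34],
    [-0.8,15,2,0,0,-42.5],
    [-0.8,17.8,3,0,0,-51],
    [-0.8,17.8,4,0,0,-59.5],
    [-0.8,17.8,5,0,0,-68],
    [-0.8,17.8,5,0,0,-76.5],
    [-0.8,17.8,5,0,0,-85]
  ]
}}

```text
time: 26.2
position: [0.5447, 0.0079, 0.2931]
tcp_rot: [[0.01, 1.0, -0.001], [1.0, -0.01, 0.0], [0.0, -0.001, -1.0]]
ft_force: [-0.2, 0.5, 1.3]
gripper_width: 0.677
```

{"name": "jog_arm", "arguments": {
  "commands": [
    [0,0,0,0,0,0],
    [0,0,0,0,0,0]
  ]
}}

```text
time: 26.4
position: [0.5447, 0.0076, 0.2937]
tcp_rot: [[0.02, 1.0, 0.0], [1.0, -0.02, -0.0], [-0.0, 0.0, -1.0]]
ft_force: [0.3, -0.7, -0.3]
gripper_width: 0.674
```

```bash
python3 - <<'E'
from h import *
jog((.545,.0075,.024),6)
E
```

```text
t 26.4 p [0.5447 0.0076 0.2937] F [ 0.3 -0.7 -0.3] w 0.674 j [-7.3 28.1 93.  -0.  58.9 -6.1]
shift cm [-1.000e-02  3.000e-02  1.105e+01] turn tool z -7.168354033282668
```

{"name": "jog_arm", "arguments": {
  "commands": [
    [0,0,4,0,0,0],
    [0,0,8,0,0,0],
    [0,0,10,0,0,0],
    [0,0,11,0,0,0],
    [0,0,11,0,0,0]
  ]
}}

```text
time: 26.9
position: [0.5444, 0.0071, 0.1828]
tcp_rot: [[0.019, 1.0, -0.002], [1.0, -0.019, 0.0], [0.0, -0.002, -1.0]]
ft_force: [-0.1, 0.0, -0.2]
gripper_width: 0.68
```

{"name": "jog_arm", "arguments": {
  "commands": [
    [0,0,0,0,0,0],
    [0,0,0,0,0,0],
    [0,0,0,0,0,0],
    [0,0,0,0,0,0],
    [0,0,0,0,0,0],
    [0,0,-2,0,0,0],
    [0,0,-6,0,0,0],
    [0,0,-11,0,0,0],
    [0,0,-15,0,0,0],
    [0,0,-15,0,0,0]
  ],
  "jaw": 0
}}

```text
time: 27.9
position: [0.5457, 0.0068, 0.3398]
tcp_rot: [[0.018, 1.0, 0.012], [1.0, -0.018, -0.002], [-0.001, 0.012, -1.0]]
ft_force: [0.8, -0.8, 0.6]
gripper_width: 0.41
```

```bash
python3 - <<'E'
from h import *
jog((.535,.285,.11),0)
E
```

```text
t 27.9 p [0.5457 0.0068 0.3398] F [ 0.8 -0.8  0.6] w 0.41 j [-7.3 25.  89.9 -0.  64.5 -6.3]
shift cm [27.81 -1.64  7.01] turn tool z -1.0100713563678596
```

{"name": "jog_arm", "arguments": {
  "commands": [
    [5,0,0,0,0,0],
    [10,-0.5,0,0,0,0],
    [15,-1,0,0,0,0],
    [20,-1.5,0,0,0,0],
    [24,-1.5,0,0,0,0],
    [27,-1.5,3,0,0,0],
    [27,-1.5,6,0,0,0],
    [27,-1.5,6,0,0,0]
  ]
}}

```text
time: 28.7
position: [0.5325, 0.2774, 0.2687]
tcp_rot: [[0.016, 1.0, -0.009], [1.0, -0.016, -0.004], [-0.004, -0.009, -1.0]]
ft_force: [0.3, -0.7, -0.5]
gripper_width: 0.411
```

{"name": "jog_arm", "arguments": {
  "commands": [
    [0,0,0,0,0,0],
    [0,0,0,0,0,0],
    [0,0,0,0,0,0],
    [0,0,-5,0,0,0],
    [-5,2,-7,0,0,0],
    [-10,4,-7,0,0,0],
    [-15,6,-7,0,0,0],
    [-18,8,-7,0,0,0],
    [-18,8,-7,0,0,0],
    [-18,8,-7,0,0,0]
  ],
  "jaw": 6.2
}}

```text
time: 29.7
position: [0.6115, 0.0939, 0.3446]
tcp_rot: [[0.021, 1.0, 0.001], [1.0, -0.021, 0.0], [0.0, 0.001, -1.0]]
ft_force: [0.3, 1.3, -0.4]
gripper_width: 0.676
```

```bash
python3 - <<'E'
from h import *
im=snap('side'); cv2.imwrite('pics/s8.png',im)
L=manip.pinpoint('ball0_center','side'); print([(np.round(d['position']).tolist(),onz('side',d['position'],.019).round(3).tolist()) for d in L])
jog((.662,.0016,.024),2)
E
```

```text
[([211.0, 235.0], [0.63, 0.093, 0.019]), ([371.0, 271.0], [0.334, -0.04, 0.019]), ([390.0, 237.0], [0.355, -0.14, 0.019]), ([278.0, 294.0], [0.431, 0.114, 0.019])]
t 29.8 p [0.6107 0.0962 0.3443] F [ 0.4 -0.5 -0.9] w 0.673 j [ 1.8 32.2 76.8  0.  71.1  2.8]
shift cm [-9.37  5.28 16.11] turn tool z -3.0088450361322288
```

View pics/s8.png

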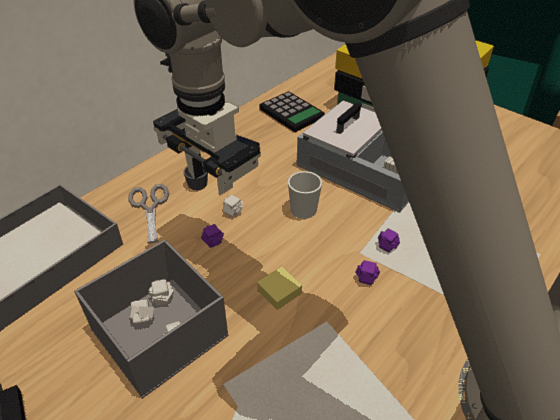

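Three balls are in the bin at (160,291), (141,311) and (173,327). Ball A is at (232,206), with the low black cup behind it well under gripper-body height.

{"name": "jog_arm", "arguments": {
  "commands": [
    [-3,2,0,0,0,0],
    [-7,4,2,0,0,0],
    [-9.4,5.3,6,0,0,0],
    [-9.4,5.3,10,0,0,0],
    [-9.4,5.3,13,0,0,0],
    [-9.4,5.3,15,0,0,0],
    [-9.4,5.3,16,0,0,0],
    [-9.4,5.3,16,0,0,0]
  ]
}}

```text
time: 30.6
position: [0.662, 0.0021, 0.1827]
tcp_rot: [[0.016, 1.0, -0.002], [1.0, -0.016, 0.0], [0.0, -0.002, -1.0]]
ft_force: [0.6, -0.4, -0.1]
gripper_width: 0.679
```

{"name": "jog_arm", "arguments": {
  "commands": [
    [0,0,0,0,0,0],
    [0,0,0,0,0,0],
    [0,0,0,0,0,0],
    [0,0,0,0,0,0],
    [0,0,0,0,0,0],
    [0,0,-2,0,0,0],
    [0,0,-6,0,0,0],
    [0,0,-11,0,0,0],
    [0,0,-15,0,0,0],
    [0,0,-15,0,0,0]
  ],
  "jaw": 0
}}

```text
time: 31.6
position: [0.6635, 0.0006, 0.3411]
tcp_rot: [[0.018, 1.0, 0.013], [1.0, -0.018, -0.002], [-0.001, 0.013, -1.0]]
ft_force: [0.2, -0.1, 1.1]
gripper_width: 0.402
```

```bash
python3 - <<'E'
from h import *
jog((.53,.27,.12),2)
E
```

```text
t 31.6 p [6.635e-01 6.000e-04 3.411e-01] F [ 0.2 -0.1  1.1] w 0.402 j [-6.6 36.9 68.6 -0.  73.7 -5.5]
shift cm [ 26.71 -13.9    5.98] turn tool z -3.0126933893567553
```

{"name": "jog_arm", "arguments": {
  "commands": [
    [4,-1,0,0,0,0],
    [8,-4,0,0,0,0],
    [12,-6.5,0,0,0,0],
    [16,-9,0,0,0,0],
    [20,-11.5,0,0,0,0],
    [24,-14,0,0,0,0],
    [26.7,-14,2,0,0,0],
    [26.7,-14,5,0,0,0],
    [26.7,-14,5,0,0,0]
  ]
}}

```text
time: 32.5
position: [0.5254, 0.2705, 0.2794]
tcp_rot: [[0.016, 1.0, -0.008], [1.0, -0.016, -0.003], [-0.003, -0.008, -1.0]]
ft_force: [-1.2, -0.8, -0.1]
gripper_width: 0.407
```

{"name": "jog_arm", "arguments": {
  "commands": [
    [0,0,0,0,0,0],
    [0,0,0,0,0,0],
    [0,0,0,0,0,0],
    [0,0,-5,0,0,0],
    [-5,0,-10,0,0,0],
    [-10,0,-14,0,0,0],
    [-15,0,-14,0,0,0],
    [-15,0,-14,0,0,0],
    [-15,0,-14,0,0,0]
  ],
  "jaw": 6.2
}}

```text
time: 33.4
position: [0.5247, 0.1167, 0.4265]
tcp_rot: [[0.023, 1.0, 0.005], [1.0, -0.023, -0.001], [-0.001, 0.005, -1.0]]
ft_force: [-0.5, 1.1, -0.3]
gripper_width: 0.681
```

```bash
python3 - <<'E'
from h import *
im=snap('side'); cv2.imwrite('pics/s9.png',im); t=snap('top'); cv2.imwrite('pics/t9.png',t)
for c in('side','top'):print(manip.pinpoint('cover_grip',c)[:1])
cv2.imwrite('pics/c9.png',np.hstack([cv2.resize(t[100:290,60:480],(440,199)),cv2.resize(im[80:400,60:480],(340,199))]))
jog((.589,-.305,.24),4)
E
```

```text
[{'position': [350.2, 110.5], 'conf': 0.62}]
[{'position': [417.4, 168.6], 'conf': 0.81}]
t 33.6 p [0.5245 0.1207 0.4237] F [ 0.5 -0.7 -0. ] w 0.68 j [ 4.8 20.2 83.4  0.  76.4  5.8]
shift cm [-42.46   7.2    2.43] turn tool z -5.000060608483594
```

View pics/c9.png

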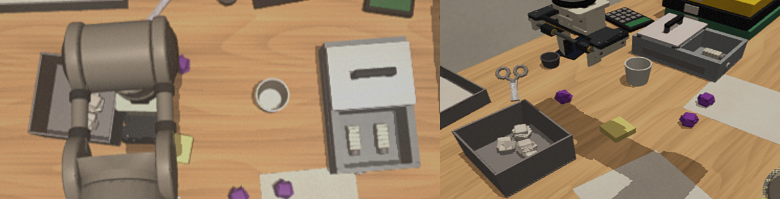

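No white balls are left on the table, and the bin holds a pile of them. Both tubes are in the chest, and the cover bar is at top (417,169). Back to the bar.

{"name": "jog_arm", "arguments": {
  "commands": [
    [-5,1,0,0,0,-5],
    [-10,2,0,0,0,-5],
    [-15,3,0,0,0,-5],
    [-20,4,0,0,0,-5],
    [-25,5,0,0,0,-5],
    [-30,6,0,0,0,-5],
    [-35,7,0,0,0,-5],
    [-40,7.2,1,0,0,-5],
    [-42.5,7.2,2.4,0,0,-5],
    [-42.5,7.2,2.4,0,0,-5]
  ]
}}

```text
time: 34.6
position: [0.5889, -0.3092, 0.3955]
tcp_rot: [[-0.066, 0.998, -0.005], [0.998, 0.066, 0.002], [0.002, -0.005, -1.0]]
ft_force: [-0.4, 0.2, -0.6]
gripper_width: 0.677
```

{"name": "jog_arm", "arguments": {
  "commands": [
    [0,0,0,0,0,0],
    [0,0,0,0,0,0]
  ]
}}

```text
time: 34.8
position: [0.5898, -0.3042, 0.3999]
tcp_rot: [[-0.072, 0.997, 0.0], [0.997, 0.072, 0.0], [0.0, 0.0, -1.0]]
ft_force: [-0.2, 0.7, 0.4]
gripper_width: 0.674
```

```bash
python3 - <<'E'
from h import *
print(tri((417.4,168.6),(350.2,110.5)))
jog((.589,-.3055,.134),4)
E
```

```text
(array([ 0.58727753, -0.30553199,  0.14049573]), np.float64(0.002188984472443007))
t 34.8 p [ 0.5898 -0.3042  0.3999] F [-0.2  0.7  0.4] w 0.674 j [-33.9  34.9  63.    0.   82.1 -38. ]
shift cm [-0.12 -0.09 10.67] turn tool z 0.10650659679976116
```

{"name": "jog_arm", "arguments": {
  "commands": [
    [-0.1,-0.1,4,0,0,0],
    [-0.1,-0.1,7,0,0,0],
    [-0.1,-0.1,9.5,0,0,0],
    [-0.1,-0.1,10.6,0,0,0],
    [-0.1,-0.1,10.6,0,0,0]
  ],
  "jaw": 6
}}

```text
time: 35.3
position: [0.5884, -0.3056, 0.293]
tcp_rot: [[-0.071, 0.997, -0.002], [0.997, 0.071, 0.001], [0.001, -0.002, -1.0]]
ft_force: [-0.3, 1.0, -0.5]
gripper_width: 0.654
```

{"name": "jog_arm", "arguments": {
  "commands": [
    [0,0,0,0,0,0],
    [0,0,0,0,0,0],
    [0,0,0,0,0,0],
    [0,0,0,0,0,0],
    [0,0,0,0,0,0],
    [0,0,0,0,0,0],
    [0,0,0,0,0,0]
  ],
  "jaw": 0
}}

```text
time: 36.0
position: [0.5882, -0.3071, 0.2939]
tcp_rot: [[-0.07, 0.998, 0.0], [0.998, 0.07, -0.0], [-0.0, 0.0, -1.0]]
ft_force: [0.2, 0.4, 0.8]
gripper_width: 0.17
```

{"name": "jog_arm", "arguments": {
  "commands": [
    [0,0,-0.5,0,0,0],
    [0,0,-1,0,0,0],
    [0,0,-1.3,0,0,0],
    [0,0,-1.3,0,0,0]
  ]
}}

```text
time: 36.4
position: [0.588, -0.3071, 0.3072]
tcp_rot: [[-0.07, 0.998, 0.0], [0.998, 0.07, -0.0], [-0.0, -0.0, -1.0]]
ft_force: [-0.2, -0.9, -2.6]
gripper_width: 0.172
```

{"name": "jog_arm", "arguments": {
  "commands": [
    [0,-1.2,0,0,0,0],
    [0,-2.4,0,0,0,0],
    [0,-3.6,0,0,0,0],
    [0,-4.8,0,0,0,0],
    [0,-6,0,0,0,0],
    [0,-7.2,0,0,0,0],
    [0,-8.4,0,0,0,0],
    [0,-9,0,0,0,0],
    [0,-9,0,0,0,0]
  ]
}}

```text
time: 37.3
position: [0.4978, -0.3141, 0.3071]
tcp_rot: [[-0.069, 0.998, 0.0], [0.998, 0.069, -0.002], [-0.002, 0.0, -1.0]]
ft_force: [0.2, -5.4, -2.6]
gripper_width: 0.173
```

{"name": "jog_arm", "arguments": {
  "commands": [
    [0.1,-0.8,0,0,0,0],
    [0.1,-1.6,0,0,0,0],
    [0.1,-2.4,0,0,0,0],
    [0.1,-3,0,0,0,0],
    [0.1,-3.4,0,0,0,0],
    [0.1,-3.6,0,0,0,0],
    [0.1,-3.6,0,0,0,0]
  ]
}}

```text
time: 38.0
position: [0.4625, -0.3163, 0.3076]
tcp_rot: [[-0.069, 0.998, 0.002], [0.998, 0.069, -0.005], [-0.005, 0.002, -1.0]]
ft_force: [0.4, -9.2, -3.1]
gripper_width: 0.17
```

{"name": "jog_arm", "arguments": {
  "commands": [
    [0.3,-0.2,0,0,0,0],
    [0.3,-0.2,0,0,0,0],
    [0.3,-0.2,0.5,0,0,0],
    [0.3,-0.2,1,0,0,0],
    [0.3,-0.2,1.3,0,0,0],
    [0.3,-0.2,1.3,0,0,0]
  ]
}}

```text
time: 38.6
position: [0.4617, -0.3153, 0.2954]
tcp_rot: [[-0.069, 0.998, 0.008], [0.998, 0.069, -0.011], [-0.011, 0.007, -1.0]]
ft_force: [6.5, -18.0, -3.2]
gripper_width: 0.172
```

{"name": "jog_arm", "arguments": {
  "commands": [
    [-0.3,0,0,0,0,0],
    [-0.6,0,0,0,0,0],
    [-0.6,0,0.1,0,0,0],
    [-0.6,0,0.1,0,0,0]
  ]
}}

```text
time: 39.0
position: [0.4621, -0.3172, 0.2939]
tcp_rot: [[-0.07, 0.998, 0.005], [0.998, 0.07, 0.0], [-0.0, 0.005, -1.0]]
ft_force: [6.9, 1.9, 1.1]
gripper_width: 0.171
```

{"name": "jog_arm", "arguments": {
  "commands": [
    [0,0,0,0,0,0],
    [0,0,0,0,0,0],
    [0,0,0,0,0,0],
    [0,0,0,0,0,0],
    [0,0,-4,0,0,0],
    [0,0,-8,0,0,0],
    [0,0,-12,0,0,0]
  ],
  "jaw": 5
}}

```text
time: 39.7
position: [0.4603, -0.3179, 0.414]
tcp_rot: [[-0.069, 0.998, -0.001], [0.998, 0.069, 0.001], [0.001, -0.001, -1.0]]
ft_force: [-0.3, -0.6, -0.4]
gripper_width: 0.545
```

{"name": "jog_arm", "arguments": {
  "commands": [
    [-2,-2,-12,0,0,0],
    [-5,-5,-12,0,0,0],
    [-8,-8,-12,0,0,0],
    [-11,-11,-12,0,0,0],
    [-14,-14,-12,0,0,0],
    [-16,-17,-12,0,0,0],
    [-18,-20,-12,0,0,0],
    [-18,-23,-12,0,0,0],
    [-18,-23,-12,0,0,0]
  ]
}}

```text
time: 40.6
position: [0.2404, -0.5146, 0.5325]
tcp_rot: [[-0.065, 0.998, -0.001], [0.998, 0.065, 0.001], [0.001, -0.001, -1.0]]
ft_force: [0.2, -0.3, 0.6]
gripper_width: 0.545
```

```bash
python3 - <<'E'
from h import *
st(); s=objs('side'); t=objs('top'); 
cv2.imwrite('pics/t10.png',t);cv2.imwrite('pics/s10.png',s)
cv2.imwrite('pics/c10.png',np.vstack([np.hstack([cv2.resize(t[120:280,350:480],(390,300)),cv2.resize(s[90:220,280:450],(390,300))]),np.hstack([cv2.resize(t[130:260,70:240],(390,300)),cv2.resize(s[220:400,70:300],(390,300))])]))
E
```

```text
t 40.6 p [ 0.2404 -0.5146  0.5325] F [ 0.2 -0.3  0.6] w 0.545 j [-72.7  21.   65.5  -0.1  93.6 -76.4]
side cover_grip [([397, 132], [0.467, -0.314], 0.7)]
side tube0_center []
side ball0_center [([213, 238], [0.621, 0.096], 0.91), ([365, 272], [0.342, -0.031], 0.91), ([389, 236], [0.359, -0.142], 0.91), ([164, 319], [0.542, 0.285], 0.67)]
side mug []
side notes [([168, 320], [0.548, 0.276], 0.67), ([278, 295], [0.44, 0.106], 0.59)]
top cover_grip [([423, 231], [0.459, -0.316], 0.84)]
top tube0_center []
top ball0_center [([331, 283], [0.349, -0.134], 0.84), ([288, 288], [0.339, -0.038], 0.79), ([148, 198], [0.541, 0.285], 0.7), ([229, 164], [0.622, 0.1], 0.54)]
top mug [([318, 195], [0.553, -0.108], 0.69), ([424, 232], [0.468, -0.353], 0.59)]
top notes [([143, 218], [0.497, 0.299], 0.67), ([231, 240], [0.446, 0.094], 0.57)]
```

View pics/c10.png

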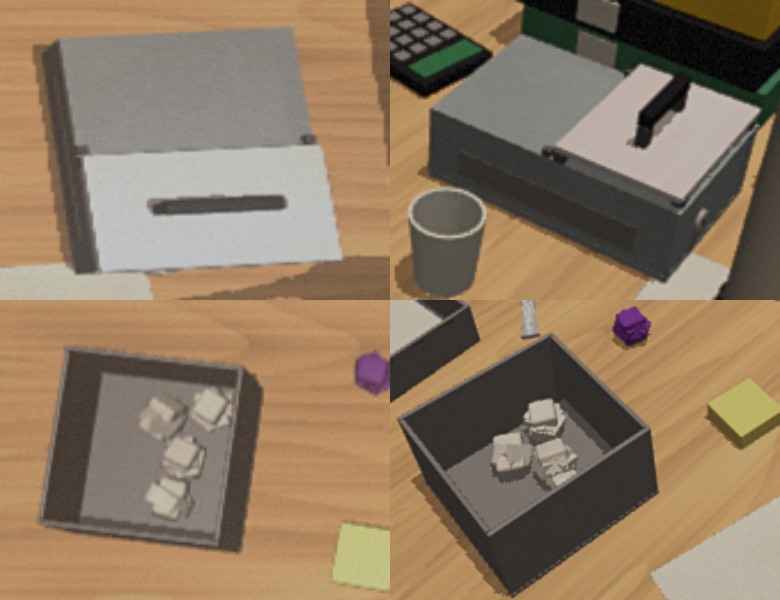

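The crop shows the cover back over the compartment and all four balls low in the bin. To check the cover's seating, I'll compare its image shift against the starting picture.

```bash
python3 - <<'E'
from h import *
for c,a,b,(x0,x1,y0,y1) in [('side','side0','s10',(378,425,112,165)),('top','top0','t10',(395,455,215,245))]:
    A=cv2.imread(f'pics/{a}.png',0);B=cv2.imread(f'pics/{b}.png',0)
    r=cv2.matchTemplate(cv2.resize(B[y0-6:y1+6,x0-6:x1+6],None,fx=4,fy=4,interpolation=2),cv2.resize(A[y0:y1,x0:x1],None,fx=4,fy=4,interpolation=2),cv2.TM_CCOEFF_NORMED)
    _,v,_,l=cv2.minMaxLoc(r); print(c,v,np.array(l)/4-6)
    P=np.array([.4627,-.3156,.133]); print('px per mm x,z',(proj(c,P+[.001,0,0])-proj(c,P)).round(2),(proj(c,P+[0,0,.001])-proj(c,P)).round(2))
E
```

```text
side 0.9965181350708008 [0.75 0.25]
px per mm x,z [-0.4  -0.18] [ 0.08 -0.39]
top 0.993964433670044 [0.   0.75]
px per mm x,z [-0.01 -0.48] [ 0.13 -0.04]
```

The bar is within about 2 mm of its starting place, slightly toward home, with no height change. So the cover is home and down, and I'm handing in.

```bash
python3 -c "
from cell import manip
print(manip.finish_job())"
```

```text
the job is handed in; nothing more can be done
None
```

The job is handed in at about 41 s of the 210 s allowed; no verdict was reported. I lifted the cover over the bumps and opened it, and put both coin tubes (only two were present) flat in the compartment. All four white paper balls went into the bin, then I closed the cover over the bumps.

**Last checks**
- **Cover:** against the starting pictures, the bar is about 1.6 mm further toward home, with no visible change in height. It is home and down.
- **Tubes and balls:** the tubes were last seen in the compartment just before closing. All four balls are visible low in the bin.
- **Left alone:** the mug, note pad and purple balls still read at their starting places, within the networks' scatter of about 1 cm. In the last side picture the network missed the mug, but the picture shows it standing there.
- **Arm:** it is clear of everything.

**What went less well**
- **Opening the cover:** I lifted too far and pulled against the upper stop with about 20 N. The grip slipped a little on the bar.
- **Ball B:** the fingertips pressed on the table, with about 34 N upward (38 N in all) at the wrist.
- **Closing the cover:** a small sideways move in the wrong direction gave 18 N, which I corrected before letting go.

I saw no sign of the knocked object or the slackened grip.

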